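# Set the water pressure regulator and lock it

## Task

Set the water pressure at the regulator by the sink: turn the black knob until the gauge's black needle lies on the red hand, and then screw the blue lock ring beneath the knob clockwise until it is firmly hand-tight (about 0.5 N m), without forcing it and with the setting kept. Leave the isolating valve open, do not lean on the gauge, leave the other things on the counter where they are, and let go when done.

Things in the scene. Friction and masses are not known exactly. Their poses are not given: they have to be found in the camera images.
- regulator: water pressure regulator on a steel deck plate (100 x 410 mm), fixed. Origin: its upright axis at the worktop; z up; y along the pipe, from inlet (isolating valve) to outlet (gauge). On the axis, heights: brass body and grey bonnet (up to 70 mm wide, 47 at its top) to 115 mm, blue lock ring 118 to 136, black knob 139 to 167. Nothing else within 90 mm of the axis is above 84 mm
- knob_grip (a point): black fluted round knob, 38 mm wide, 28 mm tall: point on its upright axis, 157 mm above the worktop (10 mm under the knob's top, 21 mm above the top of the wider lock ring). x axis points to its white rib, z up
- knob (a joint): angle of the knob, rad, grows clockwise seen from above (screwing in, pressure rises), stops at 0 and 2.2; drags with about 0.12 N m and stays where it is left
- ring_grip (a point): blue fluted lock ring under the knob, round, 56 mm wide, 18 mm tall: point on its upright axis at mid height, 127 mm above the worktop, 40 mm below the knob's top (fingers straddle the knob). x axis points to its white rib, z up. It starts slack: turned clockwise seen from above it runs freely (0.05 N m) for 0.25 to 1.25 rad, different each time and not to be seen, then bears on its washer
- seat_washer (a joint): twist of the washer on which the lock ring bears, rad, clockwise: 0 while the ring is loose. Once it bears, turning the ring takes 0.15 N m of friction plus 10 N m per rad of twist (held still, the friction may be missing or reversed in the torque felt). Tight: 0.4 to 0.7 N m; beyond twist 0.095 (1.1 N m) the thread is damaged. Let go, it eases back to about 0.015 and stays. Read with about 0.01 rad of noise
- gauge: round pressure gauge lying dial up, case 100 mm wide, fixed 150 mm from the regulator's axis along +y of the regulator, dial 100 mm above the worktop; origin under the centre of the case. Not to be leaned on
- needle_tip (a point): tip of the thin black needle of the gauge, 43 mm from the dial's centre; x axis points from the centre to the tip
- set_hand_tip (a point): tip of the short wide red hand of the gauge, 36 mm from the dial's centre, that marks the wanted pressure and stands still; x axis points from the centre to the tip
- needle (a joint): angle of the black needle, rad, clockwise from the zero end of the dial; it always follows the knob: 1.5 rad of needle for 1 rad of knob
- set_hand (a joint): angle of the red hand, rad, clockwise from the same zero end of the dial; it starts always ahead (clockwise) of the needle
- isolator (a joint): red lever of the isolating valve on the inlet, 62 mm long, 80 mm above the worktop, 90 mm from the regulator's axis; 0 = open, along the pipe (as it is found and must stay), 1.57 = shut
- spanner: loose open-ended spanner, steel, 170 mm long, lying flat beside the regulator; origin under its middle
- mug: loose white mug, 78 mm wide, 85 mm tall, standing beyond the gauge; origin under its centre
- cartridge: loose white spare filter cartridge, plain cylinder 62 mm wide, 125 mm tall, standing; origin under its centre
- detergent: loose detergent bottle, clear with blue label and white cap, 64 mm wide, 190 mm tall; origin under its centre
- bowl: loose blue bowl, 120 mm wide, 50 mm tall; origin under its centre
- tub: loose red open plastic tub, 110 x 150 x 55 mm; origin under its centre
- jar: loose glass jar with steel lid, 64 mm wide, 85 mm tall; origin under its centre

How it is judged:
By the outcome, as a careful person would: the job done as asked, in the order asked, and still so for the second after the job is handed in, with the robot touching nothing.
It also fails if it takes over 72 s, if anything falls off the work surface, if the arm or the gripper's body presses on something with over 40 N, if the wrist force passes 120 N, or if a joint passes its speed limit or range.

## Robot

A 6-joint arm with a two-finger parallel gripper is mounted at the origin on the work surface. World frame = base frame: x ahead of the robot, y to its left, z up, the work surface at z = 0. Lengths are in m, angles in rad, forces in N, time in s.
With the tool pointing down it reaches from about 0.375 to 0.925 m from the base axis. Payload 5.7 kg.
Tool frame: the origin (TCP) lies midway between the tips of the shut fingers; the grasp point (between the pads) lies bot.pinch_z behind it (bot.pinch_z is the distance from the TCP to the grasp point, in m); z points along the fingers, y is the direction in which the jaws open and shut (so a half turn about z gives the same grasp; the last joint's range is limited). The gripper opens to 88 mm and grips with 3 to 60 N. Pads are 20 mm wide; open, the fingers measure 115 mm over their backs; the gripper's body (75 mm by 178 mm) begins 61 mm behind the grasp point.
Start: joints at [-1.268, 0.359, 1.51, -0, 1.272, -0.115], TCP at [0.243, -0.548, 0.223] pointing down, gripper open.
Joint ranges: [-2.97, 2.97], [-1.01, 2.36], [0.21, 2.38], [-0.96, 4.11], [0.2, 2.71], [-2.98, 2.98]. Speed limits (rad/s): [2.39, 2.39, 3.14, 3.14, 3.14, 3.14].

## Interface

Orientations are given as a rotation vector (axis times angle).
In Python, from station import bot gives the robot as it stands.
- The arm moves only by the shell command python3 -m jog 'ROWS' [FORCE]. ROWS is JSON, a list of rows, each an object of numbers: "wx", "wy", "wz": the turn, a rotation vector about the tool's x, y, z in units of 5 degrees (1.0 is 5 degrees); "dx", "dy", "dz": the shift along the tool's x, y, z in mm; "jaw": the opening, from 0 (shut) to 1 (fully open). In form: [{"wx": .., "wy": .., "wz": .., "dx": .., "dy": .., "dz": .., "jaw": ..}, ...]. A call has 1 to 20 rows; each row is the pose to reach, as a shift and turn from the pose commanded when the call began, along the tool's axes at that moment; what a row does not reach only later rows make up. A row lasts 1/12 s, in which the tool goes at most 41.7 mm and 7.16 degrees, less where a joint would pass 70% of its speed; a pose out of reach is approached as far as the arm can. A call with a gripper value outside its range is refused whole. The fingers move at their own pace and stop on an object; FORCE is the grip in N (left out, the last holds). Time passes only in rows, so rows that repeat a pose let the fingers close. It gives the time, the measured TCP pose, the force and the opening at its end, in the units of the state.
- bot.get_obs(): the state, without advancing time (a new reading comes with each control period).
- bot.capture(name): name is "side" or "top" or "wrist"; returns (picture, depth): 400x640x3 uint8, red, green, blue; 400x640 float32, m along the optical axis (not along the pixel's ray), 0 where there is no reading.
- bot.camera_info(name): a dict with "intrinsics" (3x3 intrinsics, pixels), "k1" (the pictures are not rectified: a ray, as slopes to the right and down, at radius r is drawn at 1 + k1 r^2 times it, then the intrinsics apply), "view" (4x4, takes a point from world to camera coordinates). Camera axes: x right, y down, z forward; pixel columns grow to the right and rows downward; lengths in m; the calibration is good to about 2 mm. A picture is of the moment at which its call begins: read the wrist's pose just before it. camera_info takes no time and is no camera call; for the wrist camera it gives the pose at the moment of the call.
- bot.hand_in(): hands the job in, once; it reports no verdict.
The state is a dict: "time_s": time; "q": joint angles; "joint_velocities": joint speeds; "joint_efforts": joint torques, N m; "ee_pos": TCP position; "tcp_rot": TCP orientation; "force": force on the tool from outside, world axes, zero at the start; "ft_torque": the same for the moment, N m; "opening": opening from 0.0 (shut) to 1.0 (fully open).
Only numpy, scipy, OpenCV 4.12 (cv2) and the standard library are available. Lean on these libraries where they do the work, as an engineer would, in place of code of your own. Each camera call takes 0.05 s, during which the arm holds its last target.

## Working session

There is one attempt and no reset: what is moved stays moved. The work goes in short steps, Python scripts to look and compute and a shell command to move; the robot and the scene stay as the last step left them, time stands still between calls to the robot, and variables do not carry over. Pictures are saved under pics/ and viewed, and the job is handed in when it is done.

```bash
mkdir -p pics; ls; python3 - <<'E'
from station import bot
import cv2
print(bot.get_obs(), bot.pinch_z)
for n in ("side","top","wrist"):
    i=bot.camera_info(n); print(n,i)
    p,d=bot.capture(n); cv2.imwrite(f"pics/{n}0.png",p[:,:,::-1])
E
```

```text
pics
{'time_s': 0.0, 'q': array([-1.26807198e+00,  3.59482362e-01,  1.51141471e+00, -2.45940193e-05,
        1.27250813e+00, -1.15098413e-01]), 'joint_velocities': array([ 0.00084214,  0.00038718, -0.00146284,  0.00063852, -0.00026932,
        0.00027577]), 'joint_efforts': array([-2.70281998e-03, -5.15374410e+01, -2.70724636e+01,  6.74206484e-02,
        3.49838007e-02, -1.80666711e-04]), 'ee_pos': array([ 0.24324233, -0.547731  ,  0.22182983]), 'tcp_rot': array([-3.07152029e+00, -6.51188168e-01,  3.03286731e-04]), 'force': array([ 0.10187694,  0.15459354, -0.21068066]), 'ft_torque': array([ 0.00186648,  0.04754273, -0.03255423]), 'opening': 1.0039961514032945} 0.0187
side {'intrinsics': array([[413.72024263,   0.        , 325.37118062],
       [  0.        , 413.72024263, 196.35886046],
       [  0.        ,   0.        ,   1.        ]]), 'k1': -0.054376536509404785, 'view': array([[-0.99501483, -0.09933209,  0.00886746,  0.57247921],
       [-0.06010718,  0.52638453, -0.84811936,  0.12165742],
       [ 0.07957778, -0.84442434, -0.52973098,  1.21348863],
       [ 0.        ,  0.   
[... 249 characters left out ...]
ay([[-0.01164282, -0.99988023, -0.01019647,  0.03360194],
       [-0.99161121,  0.01285811, -0.12861522,  0.5843981 ],
       [ 0.12873092,  0.00861349, -0.99164215,  1.12772202],
       [ 0.        ,  0.        ,  0.        ,  1.        ]])}
wrist {'intrinsics': array([[290.03345143,   0.        , 323.03861874],
       [  0.        , 290.03345143, 201.69190538],
       [  0.        ,   0.        ,   1.        ]]), 'k1': -0.04127577600274275, 'view': array([[ 0.40567195, -0.91401766, -0.00141183, -0.59834614],
       [-0.8853074 , -0.39331254,  0.24806462, -0.02822704],
       [-0.22729074, -0.09938295, -0.96874246,  0.39013847],
       [ 0.        ,  0.        ,  0.        ,  1.        ]])}
```

View pics/side0.png

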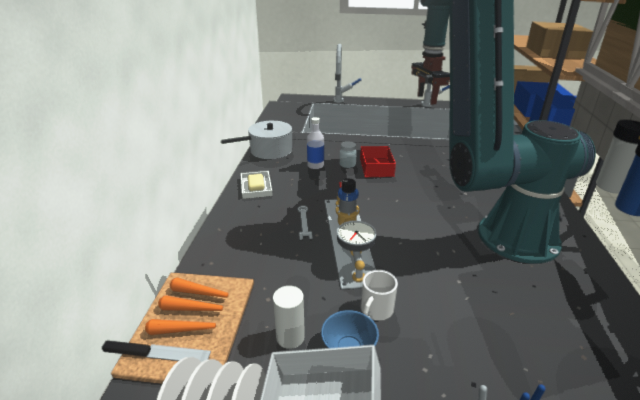

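View pics/top0.png

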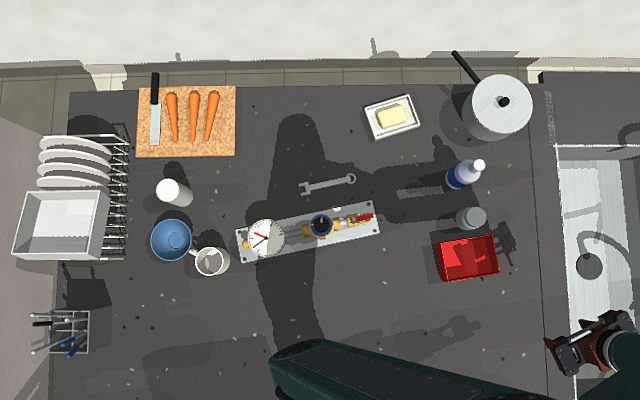

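View pics/wrist0.png

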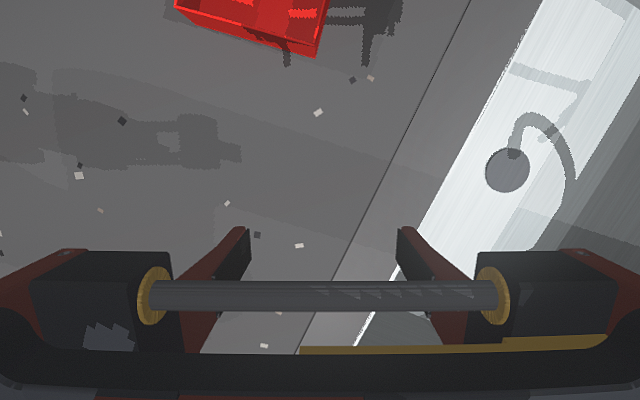

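The side view shows the regulator at about (348,195) and the gauge at (357,235). In the top view the knob is near (321,226), the gauge near (264,238), the isolator's red lever near (362,217), and the tub, jar and bottle are to the right. I'll enlarge the top crop and measure.

```bash
cat > h.py <<'E'
import numpy as np, cv2
from station import bot
from scipy.spatial.transform import Rotation as R
def unproj(info,u,v,depth=None,z=None):
    K=info["intrinsics"];k=info["k1"];V=info["view"]
    xd=np.array([(u-K[0,2])/K[0,0],(v-K[1,2])/K[1,1]]);x=xd.copy()
    for _ in range(30): x=xd/(1+k*(x@x))
    r=np.array([x[0],x[1],1.]);Vi=np.linalg.inv(V);d=Vi[:3,:3]@r;o=Vi[:3,3]
    return o+d*(depth if z is None else (z-o[2])/d[2])
def proj(info,p):
    K=info["intrinsics"];k=info["k1"];V=info["view"]
    c=V[:3,:3]@np.asarray(p)+V[:3,3];x=c[:2]/c[2];x=x*(1+k*(x@x));return K[0,0]*x[0]+K[0,2],K[1,1]*x[1]+K[1,2]
def crop(name,u0,u1,v0,v1,s,out):
    p,d=bot.capture(name);cv2.imwrite("pics/"+out,cv2.resize(p[v0:v1,u0:u1,::-1],None,fx=s,fy=s,interpolation=cv2.INTER_CUBIC));return p,d
E
python3 - <<'E'
from h import *
p,d=crop("top",225,385,185,275,5,"topc.png")
i=bot.camera_info("top")
for u,v in ((321,226),(316,226),(264,238),(362,217),(260,255)):
    print(u,v,d[v,u],unproj(i,u,v,d[v,u]))
np.save("d.npy",d)
crop("side",320,400,170,290,6,"sidec.png") if 0 else crop("side",310,410,170,270,6,"sidec.png")
E
```

```text
321 226 1.0274768 [0.50661737 0.0162706  0.16699845]
316 226 1.0251403 [0.50659983 0.0287859  0.16946108]
264 238 1.091083 [0.4810361  0.16867177 0.10085901]
362 217 1.1129472 [ 0.53553544 -0.09552398  0.08359061]
260 255 1.0840249 [0.43611148 0.1789516  0.102234  ]
```

View pics/topc.png

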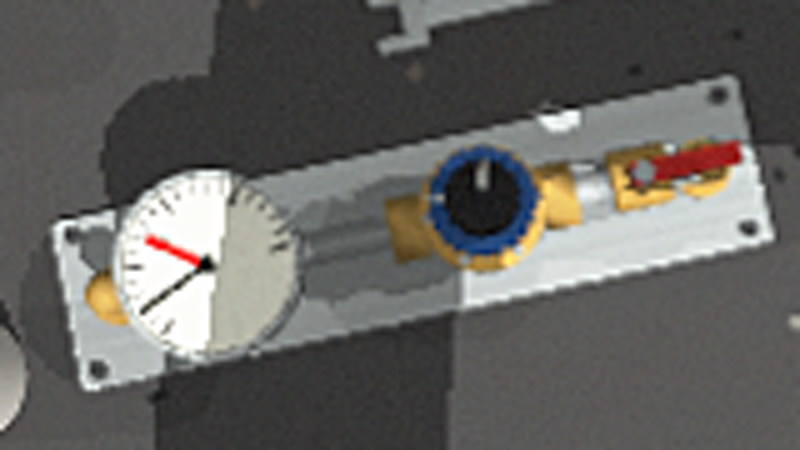

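View pics/sidec.png

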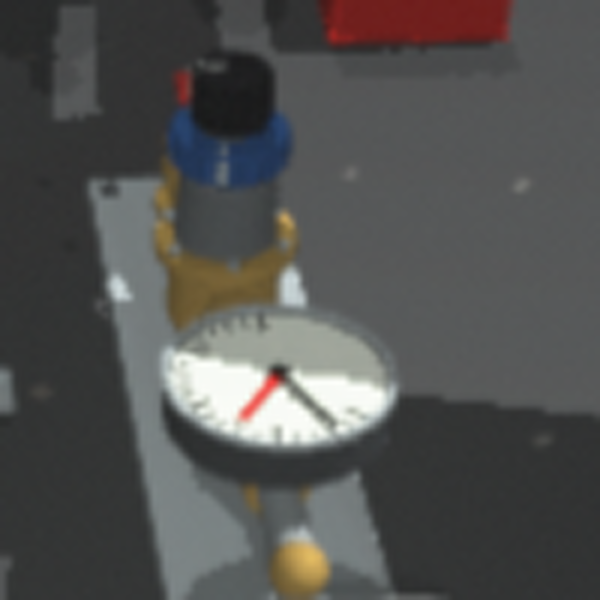

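```bash
python3 - <<'E'
from h import *
i=bot.camera_info("top")
c=lambda x,y,s=5:((x+.5)/s-.5+225,(y+.5)/s-.5+185)
G=unproj(i,*c(207,264),z=.102);Kn=unproj(i,*c(483,190),z=.167);Rg=unproj(i,*c(485,205),z=.136)
N=unproj(i,*c(142,313),z=.102);S=unproj(i,*c(147,239),z=.102)
print("G",G,"K",Kn,"R",Rg,"dist",np.linalg.norm((G-Kn)[:2]))
pl=[unproj(i,*c(*q),z=.003) for q in((53,228),(737,76),(774,240),(85,390))]
print("plate ctr",np.mean(pl,0),[np.linalg.norm(pl[a]-pl[(a+1)%4]) for a in range(4)])
y=(pl[0]-pl[1]+pl[3]-pl[2]);y/=np.linalg.norm(y);print("ydir",y)
a=lambda P:np.degrees(np.arctan2(*(P-G)[[1,0]]))
print("needle",a(N),np.linalg.norm(N-G),"set",a(S),np.linalg.norm(S-G))
# depth-segmented knob top
d=np.load("d.npy");pts=[]
for v in range(205,245):
    for u in range(300,345):
        if d[v,u]>0: pts.append(unproj(i,u,v,d[v,u]))
pts=np.array(pts)
for lo,hi in((.155,.18),(.12,.145)):
    m=(pts[:,2]>lo)&(pts[:,2]<hi);q=pts[m];print(m.sum(),q.min(0),q.max(0),(q.min(0)+q.max(0))/2)
o=bot.get_obs();T=R.from_rotvec(o["tcp_rot"]);w=np.linalg.inv(bot.camera_info("wrist")["view"])
print("cam in tool",T.inv().apply(w[:3,3]-o["ee_pos"]),"look",T.inv().apply(w[:3,2]),"right",T.inv().apply(w[:3,0]));print("tool x",T.apply([1,0,0]),"y",T.apply([0,1,0]))
s=bot.camera_info("side");print("side proj G",proj(s,G),proj(s,Kn))
E
```

```text
G [0.48252431 0.16317462 0.102     ] K [0.51515838 0.01565883 0.167     ] R [0.50980382 0.01470349 0.136     ] dist 0.15108239171011115
plate ctr [0.5033861  0.05660601 0.003     ] [np.float64(0.40975276407506855), np.float64(0.09813766377934283), np.float64(0.40830619080022806), np.float64(0.09590839167487548)]
ydir [-0.2030447   0.97916947  0.        ]
needle 126.5413799316974 0.04304614376238342 set 66.98130441842687 0.03496809378123442
186 [ 0.49428905 -0.00391382  0.15770279] [0.53229757 0.03382381 0.17251736] [0.51329331 0.01495499 0.16511008]
183 [ 0.48545522 -0.01262993  0.12216018] [0.54039026 0.04212856 0.14049054] [0.51292274 0.01474932 0.13132536]
cam in tool [ 0.06936941 -0.00074483 -0.16218048] look [-2.48192182e-01  1.92932357e-04  9.68710795e-01] right [-6.81994410e-05  9.99999974e-01 -2.16637330e-04]
tool x [9.13991800e-01 4.05732654e-01 5.05033285e-05] y [ 4.05732530e-01 -9.13991410e-01 -9.03915008e-04]
side proj G (np.float64(355.4236129403968), np.float64(232.25447595405632)) (np.float64(346.83288773316684), np.float64(181.03765534870067))
```

The knob's axis is at about (0.513, 0.015). The plate size and the 150 mm gauge distance both check out. The needle is about 59.5° behind the red hand, so the knob has to turn about 40°. I'll move over the knob at the present height.

```bash
python3 -m jog '[{"dx":5,"dy":-4,"wz":-0.14},{"dx":14,"dy":-12,"wz":-0.4},{"dx":33,"dy":-28,"wz":-0.95},{"dx":57,"dy":-49,"wz":-1.6},{"dx":86,"dy":-73,"wz":-2.4},{"dx":117,"dy":-100,"wz":-3.4},{"dx":148,"dy":-126,"wz":-4.3},{"dx":179,"dy":-153,"wz":-5.2},{"dx":210,"dy":-179,"wz":-6.1},{"dx":241,"dy":-205,"wz":-7},{"dx":272,"dy":-232,"wz":-7.8},{"dx":303,"dy":-258,"wz":-8.7},{"dx":334,"dy":-285,"wz":-9.6},{"dx":365,"dy":-311,"wz":-10.5},{"dx":394,"dy":-336,"wz":-11.3},{"dx":418,"dy":-356,"wz":-12},{"dx":442,"dy":-377,"wz":-12.6},{"dx":461,"dy":-393,"wz":-13.2},{"dx":470,"dy":-401,"wz":-13.5},{"dx":475,"dy":-405,"wz":-13.6}]' 25
python3 -m jog '[{},{}]'
python3 - <<'E'
from h import *
o=bot.get_obs();print(o["time_s"],o["ee_pos"],o["q"],R.from_rotvec(o["tcp_rot"]).as_matrix())
p,d=bot.capture("wrist");cv2.imwrite("pics/w1.png",p[:,:,::-1]);np.save("d.npy",d)
print(proj(bot.camera_info("wrist"),(.513,.015,.167)))
E
```

```text
0.25 [ 0.24331672 -0.54808145  0.22224398] [-1.26810888e+00  3.59130046e-01  1.51087786e+00 -5.61136808e-05
  1.27248849e+00 -1.15076343e-01] [[ 9.13991800e-01  4.05732530e-01 -3.20588227e-04]
 [ 4.05732654e-01 -9.13991410e-01  8.46661749e-04]
 [ 5.05033285e-05 -9.03915008e-04 -9.99999590e-01]]
(np.float64(572.0052484923782), np.float64(476.686271719924))validation failed for argument at $[0]...
validation failed for argument at $[0]...
```

View pics/w1.png

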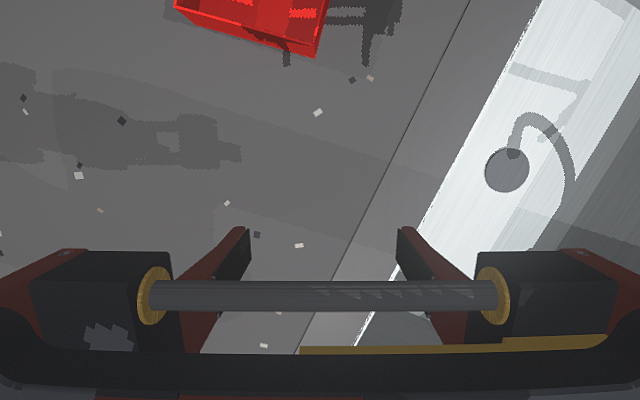

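The picture hasn't changed because the call was refused. A row probably needs every key, so I'll test that with a small first row.

```bash
python3 -m jog '[{"wx":0,"wy":0,"wz":-0.14,"dx":5,"dy":-4,"dz":0,"jaw":1}]' 25
```

```text
time_s: 0.38
ee_pos: [0.2461, -0.5434, 0.2225]
tcp_rot: [3.069, 0.67, -0.001]
force: [0.7, 0.5, 0.6]
opening: 0.999
```

```bash
python3 -m jog '[{"wx":0,"wy":0,"wz":-0.3,"dx":12,"dy":-10,"dz":0,"jaw":1},{"wx":0,"wy":0,"wz":-0.9,"dx":31,"dy":-26,"dz":0,"jaw":1},{"wx":0,"wy":0,"wz":-1.6,"dx":57,"dy":-48,"dz":0,"jaw":1},{"wx":0,"wy":0,"wz":-2.4,"dx":86,"dy":-72,"dz":0,"jaw":1},{"wx":0,"wy":0,"wz":-3.4,"dx":117,"dy":-98,"dz":0,"jaw":1},{"wx":0,"wy":0,"wz":-4.3,"dx":148,"dy":-124,"dz":0,"jaw":1},{"wx":0,"wy":0,"wz":-5.2,"dx":179,"dy":-150,"dz":0,"jaw":1},{"wx":0,"wy":0,"wz":-6.1,"dx":210,"dy":-175,"dz":0,"jaw":1},{"wx":0,"wy":0,"wz":-7,"dx":241,"dy":-201,"dz":0,"jaw":1},{"wx":0,"wy":0,"wz":-7.8,"dx":272,"dy":-227,"dz":0,"jaw":1},{"wx":0,"wy":0,"wz":-8.7,"dx":303,"dy":-253,"dz":0,"jaw":1},{"wx":0,"wy":0,"wz":-9.6,"dx":334,"dy":-279,"dz":0,"jaw":1},{"wx":0,"wy":0,"wz":-10.5,"dx":365,"dy":-305,"dz":0,"jaw":1},{"wx":0,"wy":0,"wz":-11.3,"dx":394,"dy":-329,"dz":0,"jaw":1},{"wx":0,"wy":0,"wz":-12,"dx":418,"dy":-349,"dz":0,"jaw":1},{"wx":0,"wy":0,"wz":-12.6,"dx":442,"dy":-369,"dz":0,"jaw":1},{"wx":0,"wy":0,"wz":-13.1,"dx":460,"dy":-384,"dz":0,"jaw":1},{"wx":0,"wy":0,"wz":-13.5,"dx":470,"dy":-393,"dz":0,"jaw":1},{"wx":0,"wy":0,"wz":-13.5,"dx":474,"dy":-396,"dz":0,"jaw":1},{"wx":0,"wy":0,"wz":-13.5,"dx":474,"dy":-396,"dz":0,"jaw":1}]'
python3 - <<'E'
from h import *
o=bot.get_obs();print(o["time_s"],o["ee_pos"],o["q"],R.from_rotvec(o["tcp_rot"]).as_matrix())
p,d=bot.capture("wrist");cv2.imwrite("pics/w2.png",p[:,:,::-1]);np.save("d.npy",d)
print(proj(bot.camera_info("wrist"),(.513,.015,.167)))
E
```

```text
time_s: 2.05
ee_pos: [0.5117, 0.0164, 0.2226]
tcp_rot: [-2.177, -2.264, -0.0]
force: [0.0, 0.7, 0.3]
opening: 1.0
2.05 [0.51165591 0.01643425 0.22264849] [-1.03128370e-01  2.32300217e-01  1.69696618e+00  3.35149014e-04
  1.21262341e+00 -1.42637790e-01] [[-3.93816489e-02  9.99224207e-01 -2.63244700e-04]
 [ 9.99224180e-01  3.93817382e-02  3.42801292e-04]
 [ 3.52902383e-04 -2.49540389e-04 -9.99999907e-01]]
(np.float64(323.30106282628344), np.float64(218.3724195044403))
```

View pics/w2.png

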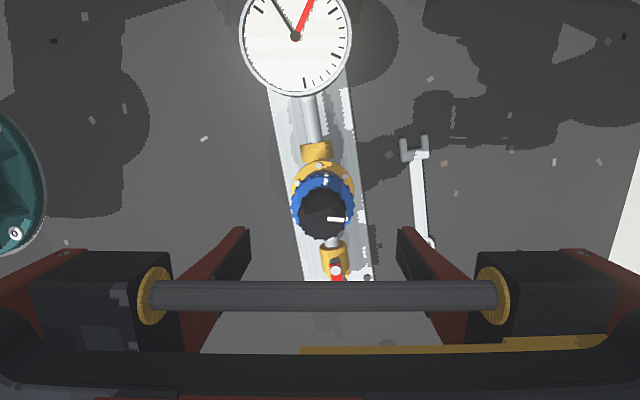

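The knob's top is at about (323,212), the ring at about (323,205), and the gauge centre at (295,36) with its tips cut off. I'll enlarge the knob.

```bash
python3 - <<'E'
from h import *
p=cv2.imread("pics/w2.png");cv2.imwrite("pics/w2c.png",cv2.resize(p[150:290,260:390],None,fx=4,fy=4,interpolation=cv2.INTER_CUBIC))
d=np.load("d.npy");i=bot.camera_info("wrist")
pts=np.array([[*unproj(i,u,v,d[v,u]),u,v] for v in range(160,250) for u in range(280,365) if d[v,u]>0])
for lo,hi in((.162,.174),(.131,.141)):
    q=pts[(pts[:,2]>lo)&(pts[:,2]<hi)];print(len(q),q.min(0),q.max(0),((q.min(0)+q.max(0))/2))
E
```

```text
1805 [ 4.92742364e-01 -3.68844750e-03  1.62088515e-01  2.98000000e+02
  1.91000000e+02] [5.32691481e-01 3.60747984e-02 1.69105151e-01 3.48000000e+02
 2.39000000e+02] [5.12716922e-01 1.61931755e-02 1.65596833e-01 3.23000000e+02
 2.15000000e+02]
1111 [ 4.83863321e-01 -7.30638348e-03  1.31172075e-01  2.91000000e+02
  1.74000000e+02] [5.41529393e-01 4.50123747e-02 1.40924522e-01 3.55000000e+02
 2.30000000e+02] [5.12696357e-01 1.88529956e-02 1.36048299e-01 3.23000000e+02
 2.02000000e+02]
```

View pics/w2c.png

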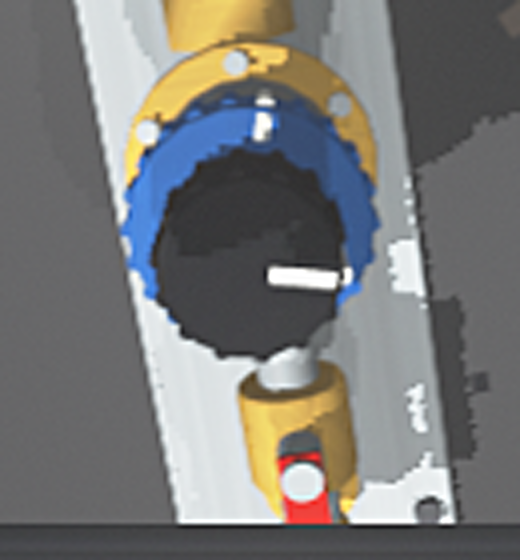

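```bash
python3 -m jog '[{"wx":0,"wy":0,"wz":0,"dx":0,"dy":1,"dz":8,"jaw":0.8},{"wx":0,"wy":0,"wz":0,"dx":0,"dy":1,"dz":24,"jaw":0.7},{"wx":0,"wy":0,"wz":0,"dx":0,"dy":1,"dz":42,"jaw":0.7},{"wx":0,"wy":0,"wz":0,"dx":0,"dy":1,"dz":60,"jaw":0.7},{"wx":0,"wy":0,"wz":0,"dx":0,"dy":1,"dz":74,"jaw":0.7},{"wx":0,"wy":0,"wz":0,"dx":0,"dy":1,"dz":81,"jaw":0.7},{"wx":0,"wy":0,"wz":0,"dx":0,"dy":1,"dz":83,"jaw":0.7},{"wx":0,"wy":0,"wz":0,"dx":0,"dy":1,"dz":83,"jaw":0.7},{"wx":0,"wy":0,"wz":0,"dx":0,"dy":1,"dz":83,"jaw":0.7}]'
python3 - <<'E'
from h import *
o=bot.get_obs();print(o["time_s"],o["ee_pos"],o["force"],o["ft_torque"])
p,d=bot.capture("wrist");cv2.imwrite("pics/w3.png",p[:,:,::-1])
E
```

```text
time_s: 2.85
ee_pos: [0.5135, 0.0145, 0.1402]
tcp_rot: [2.18, 2.261, 0.001]
force: [0.5, -0.2, -0.3]
opening: 0.698
2.85 [0.51350066 0.01449804 0.14015972] [ 0.5276524  -0.15602913 -0.33994419] [-0.02617099 -0.09224287  0.01904989]
```

View pics/w3.png

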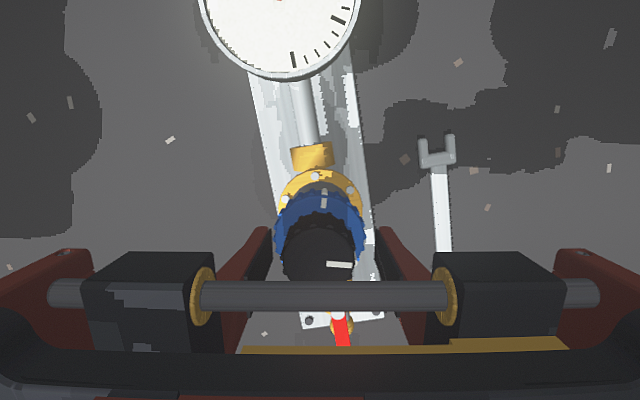

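The knob sits midway between the fingers at about (320,255). I'll centre and close.

```bash
python3 -m jog '[{"wx":0,"wy":0,"wz":0,"dx":1.5,"dy":-0.7,"dz":0.5,"jaw":0.5},{"wx":0,"wy":0,"wz":0,"dx":1.5,"dy":-0.7,"dz":0.5,"jaw":0.4},{"wx":0,"wy":0,"wz":0,"dx":1.5,"dy":-0.7,"dz":0.5,"jaw":0.3},{"wx":0,"wy":0,"wz":0,"dx":1.5,"dy":-0.7,"dz":0.5,"jaw":0.3},{"wx":0,"wy":0,"wz":0,"dx":1.5,"dy":-0.7,"dz":0.5,"jaw":0.3},{"wx":0,"wy":0,"wz":0,"dx":1.5,"dy":-0.7,"dz":0.5,"jaw":0.3}]' 20
python3 - <<'E'
from h import *
o=bot.get_obs();print(o["time_s"],o["ee_pos"],o["force"],o["ft_torque"],o["opening"]*88)
E
```

```text
time_s: 3.4
ee_pos: [0.511, 0.0165, 0.1393]
tcp_rot: [-2.178, -2.262, 0.003]
force: [-4.2, -0.7, 5.8]
opening: 0.433
3.4 [0.5110264  0.01645857 0.13930174] [-4.16237598 -0.71452349  5.8310495 ] [-0.09381834  0.77925654  0.01585455] 38.12092110611383
```

```bash
python3 -m jog '[{"wx":0,"wy":0,"wz":0.4,"dx":0,"dy":-1,"dz":0,"jaw":0.3},{"wx":0,"wy":0,"wz":1.2,"dx":0,"dy":-1.3,"dz":0,"jaw":0.3},{"wx":0,"wy":0,"wz":2,"dx":0,"dy":-1.3,"dz":0,"jaw":0.3},{"wx":0,"wy":0,"wz":2.8,"dx":0,"dy":-1.3,"dz":0,"jaw":0.3},{"wx":0,"wy":0,"wz":3.6,"dx":0,"dy":-1.3,"dz":0,"jaw":0.3},{"wx":0,"wy":0,"wz":4.4,"dx":0,"dy":-1.3,"dz":0,"jaw":0.3},{"wx":0,"wy":0,"wz":5.2,"dx":0,"dy":-1.3,"dz":0,"jaw":0.3},{"wx":0,"wy":0,"wz":6,"dx":0,"dy":-1.3,"dz":0,"jaw":0.3},{"wx":0,"wy":0,"wz":6.6,"dx":0,"dy":-1.3,"dz":0,"jaw":0.3},{"wx":0,"wy":0,"wz":7.1,"dx":0,"dy":-1.3,"dz":0,"jaw":0.3},{"wx":0,"wy":0,"wz":7.5,"dx":0,"dy":-1.3,"dz":0,"jaw":0.3},{"wx":0,"wy":0,"wz":7.5,"dx":0,"dy":-1.3,"dz":0,"jaw":0.3},{"wx":0,"wy":0,"wz":7.5,"dx":0,"dy":-1.3,"dz":0,"jaw":0.3}]'
python3 - <<'E'
from h import *
o=bot.get_obs();print(o["time_s"],o["ee_pos"],o["force"],o["ft_torque"],o["opening"]*88,o["q"][5])
p,d=bot.capture("wrist");cv2.imwrite("pics/w4.png",p[:,:,::-1])
print(np.degrees(R.from_rotvec(o["tcp_rot"]).as_euler("ZYX")))
i=bot.camera_info("wrist");print([proj(i,(.4825,.163,.102))])
E
```

```text
time_s: 4.48
ee_pos: [0.5115, 0.0163, 0.1393]
tcp_rot: [2.79, 1.443, 0.001]
force: [0.4, -0.7, 0.7]
opening: 0.429
4.4833 [0.51153695 0.01629626 0.13934739] [ 0.41562179 -0.65287318  0.67017911] [-0.02913878 -0.01044064 -0.14899995] 37.75217414056024 0.5129677676782401
[ 5.46876379e+01 -2.95620700e-02  1.79961311e+02]
[(np.float64(156.16465189181224), np.float64(76.0984609533611))]
```

View pics/w4.png

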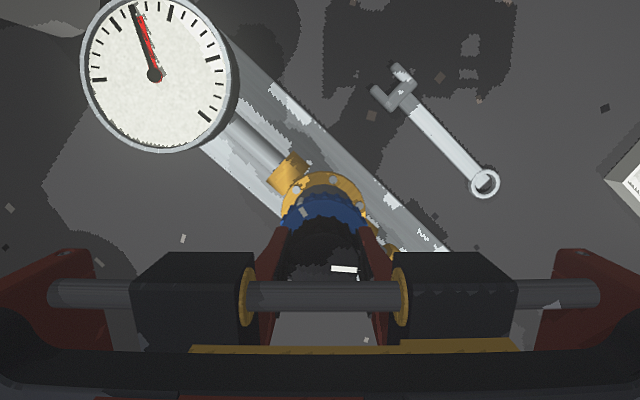

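The view shows the gauge centre at (154,75), with the black needle pointing to about (132,8) and nearly on the red hand. I'll enlarge it.

```bash
python3 - <<'E'
import cv2
p=cv2.imread("pics/w4.png");cv2.imwrite("pics/w4c.png",cv2.resize(p[0:100,100:200],None,fx=6,fy=6,interpolation=cv2.INTER_CUBIC))
E
```

```text
(no output)
```

View pics/w4c.png

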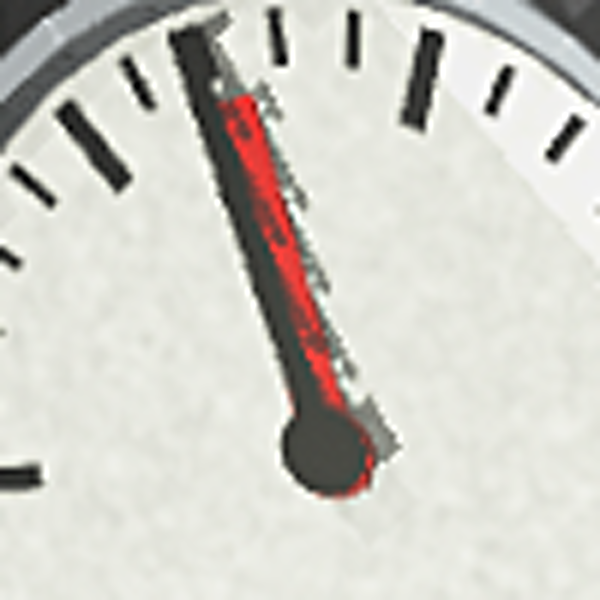

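```bash
cat > dial.py <<'E'
from h import *
import sys
def dial(pic,info,C,z=.102,s=.00018,half=.05,out="dial.png"):
    n=int(2*half/s);xs=C[0]+half-np.arange(n)*s; ys=C[1]+half-np.arange(n)*s   # image up=+x, right=-y
    V=info["view"];K=info["intrinsics"];k=info["k1"]
    X,Y=np.meshgrid(xs,ys,indexing="ij");P=np.stack([X,Y,np.full_like(X,z)],-1)@V[:3,:3].T+V[:3,3]
    x=P[...,:2]/P[...,2:];x=x*(1+k*(x**2).sum(-1,keepdims=True))
    m=x*[K[0,0],K[1,1]]+[K[0,2],K[1,2]]
    w=cv2.remap(pic,m[...,0].astype(np.float32),m[...,1].astype(np.float32),cv2.INTER_CUBIC);cv2.imwrite("pics/"+out,w[:,:,::-1]);return w
E
python3 - <<'E'
from dial import *
p=cv2.imread("pics/w4.png")[:,:,::-1].copy();i=bot.camera_info("wrist")
print(unproj(i,154.3,74.8,z=.102))
dial(p,i,(.4825,.163),out="dial4.png")
E
```

```text
[0.48203717 0.16433773 0.102     ]
```

View pics/dial4.png

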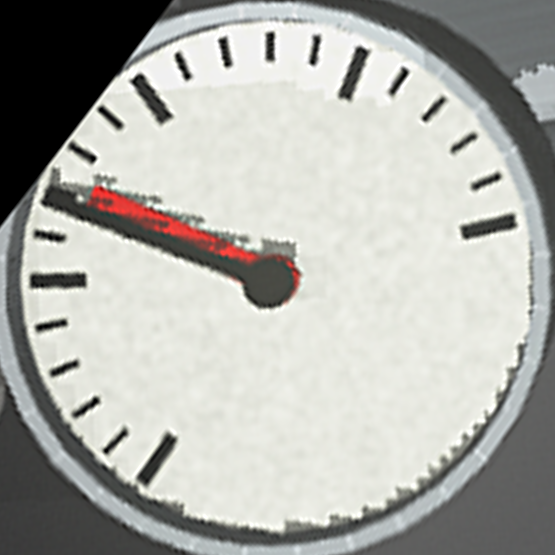

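In the rectified dial the needle runs from its hub (269,281) to its tip (47,195), about 21.2°. The red hand is at about 24.5°. The needle is about 3.1° short, which is about 2.1° at the knob.

```bash
python3 -m jog '[{"wx":0,"wy":0,"wz":0.2,"dx":0,"dy":0,"dz":0,"jaw":0.3},{"wx":0,"wy":0,"wz":0.43,"dx":0,"dy":0,"dz":0,"jaw":0.3},{"wx":0,"wy":0,"wz":0.43,"dx":0,"dy":0,"dz":0,"jaw":0.3},{"wx":0,"wy":0,"wz":0.43,"dx":0,"dy":0,"dz":0,"jaw":0.3}]'
python3 - <<'E'
from dial import *
o=bot.get_obs();print(np.degrees(R.from_rotvec(o["tcp_rot"]).as_euler("ZYX")),o["ft_torque"])
i=bot.camera_info("wrist");p,d=bot.capture("wrist")
cv2.imwrite("pics/w5.png",p[:,:,::-1]);dial(p,i,(.4825,.163),out="dial5.png")
E
```

```text
time_s: 4.87
ee_pos: [0.5116, 0.0163, 0.1393]
tcp_rot: [2.818, 1.389, 0.001]
force: [1.2, -0.6, 1.3]
opening: 0.43
[ 5.24795979e+01 -3.40071644e-02  1.79959512e+02] [-0.07062073 -0.18692065 -0.12942302]
```

View pics/dial5.png

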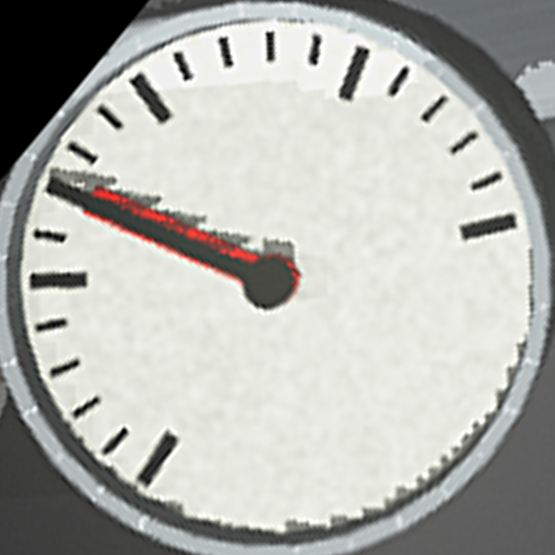

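```bash
python3 - <<'E'
from dial import *
i=bot.camera_info("wrist");p=cv2.imread("pics/w5.png")[:,:,::-1].copy()
w=dial(p,i,(.4875,.178),s=.00008,half=.028,out="dial5z.png");print(w.shape)
E
```

```text
(700, 700, 3)
```

View pics/dial5z.png

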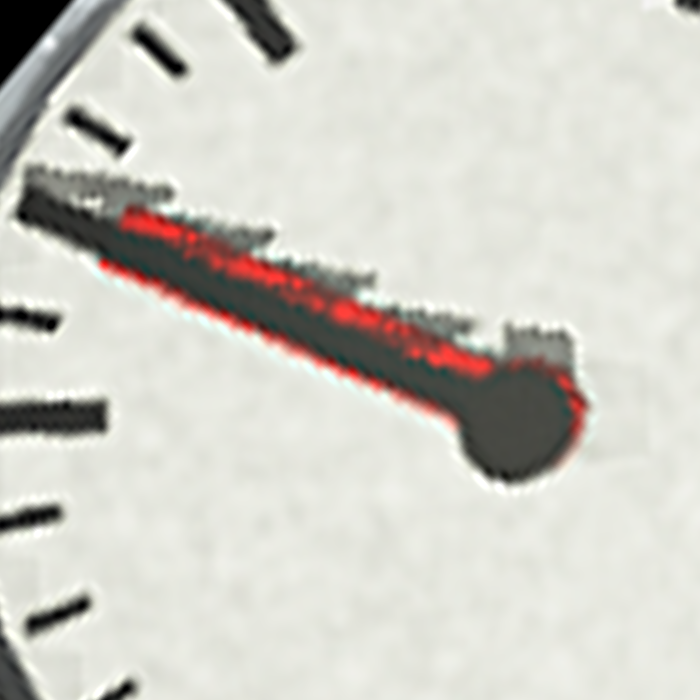

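The needle is at 24.1° and the red hand at about 23.5°, so they agree within half a degree. I'll release the knob.

```bash
python3 -m jog '[{"wx":0,"wy":0,"wz":0,"dx":0,"dy":0,"dz":0,"jaw":0.55},{"wx":0,"wy":0,"wz":0,"dx":0,"dy":0,"dz":0,"jaw":0.7},{"wx":0,"wy":0,"wz":0,"dx":0,"dy":0,"dz":0,"jaw":0.9},{"wx":0,"wy":0,"wz":0,"dx":0,"dy":0,"dz":0,"jaw":0.9},{"wx":0,"wy":0,"wz":0,"dx":0,"dy":0,"dz":0,"jaw":0.9},{"wx":0,"wy":0,"wz":0,"dx":0,"dy":0,"dz":0,"jaw":0.9}]'
python3 - <<'E'
from dial import *
o=bot.get_obs();print(o["ee_pos"],o["opening"],np.degrees(R.from_rotvec(o["tcp_rot"]).as_euler("ZYX")),o["force"],o["ft_torque"])
i=bot.camera_info("wrist");p,d=bot.capture("wrist")
cv2.imwrite("pics/w6.png",p[:,:,::-1]);dial(p,i,(.4875,.178),s=.00008,half=.028,out="dial6.png")
E
```

```text
time_s: 5.42
ee_pos: [0.5109, 0.0164, 0.1391]
tcp_rot: [-2.817, -1.389, 0.0]
force: [0.2, -0.0, 0.5]
opening: 0.847
[0.51091002 0.01637261 0.13909224] 0.8473468981846715 [ 5.24900251e+01  5.16102996e-03 -1.79978015e+02] [ 0.19981959 -0.00805369  0.49315835] [-0.07657134 -0.06038942  0.0006359 ]
```

View pics/w6.png

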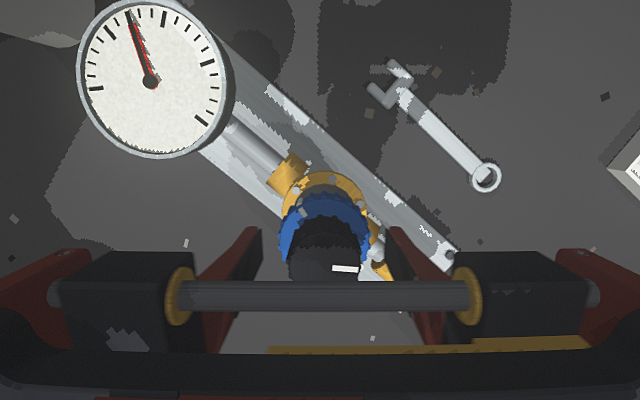

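View pics/dial6.png

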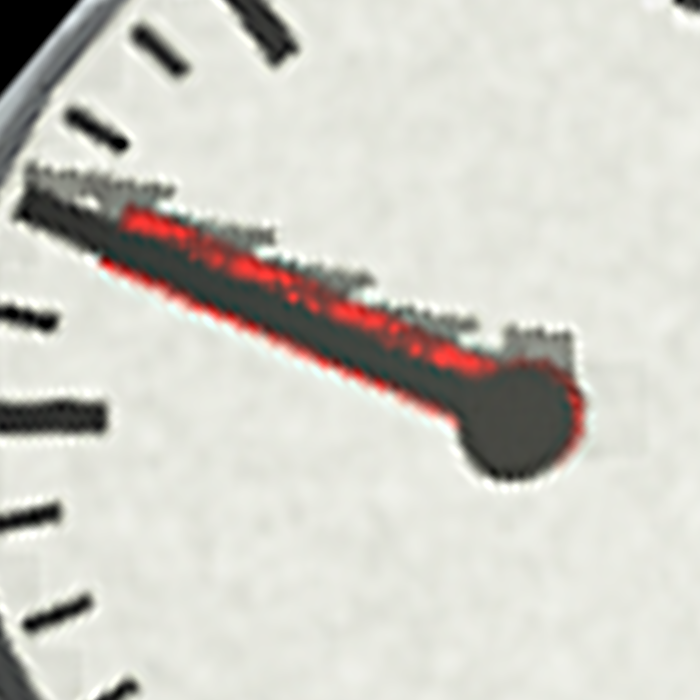

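The setting is unchanged after release. I'll descend to the ring (TCP z 0.108) and close on it.

```bash
python3 -m jog '[{"wx":0,"wy":0,"wz":0,"dx":0,"dy":0.5,"dz":3,"jaw":0.9},{"wx":0,"wy":0,"wz":0,"dx":0,"dy":0.5,"dz":9,"jaw":0.9},{"wx":0,"wy":0,"wz":0,"dx":0,"dy":0.5,"dz":16,"jaw":0.9},{"wx":0,"wy":0,"wz":0,"dx":0,"dy":0.5,"dz":23,"jaw":0.9},{"wx":0,"wy":0,"wz":0,"dx":0,"dy":0.5,"dz":28,"jaw":0.9},{"wx":0,"wy":0,"wz":0,"dx":0,"dy":0.5,"dz":30.5,"jaw":0.9},{"wx":0,"wy":0,"wz":0,"dx":0,"dy":0.5,"dz":30.5,"jaw":0.9}]'
python3 -c "
from station import bot
o=bot.get_obs();print(o['ee_pos'],o['force'],o['ft_torque'])"
```

```text
time_s: 6.05
ee_pos: [0.5108, 0.0161, 0.1077]
tcp_rot: [-2.817, -1.389, 0.002]
force: [0.3, -0.6, -0.4]
opening: 0.901
[0.51078326 0.0161086  0.10767282] [ 0.28969254 -0.5998762  -0.39491459] [-0.00169537 -0.03525768 -0.05091307]
```

```bash
python3 -m jog '[{"wx":0,"wy":0,"wz":0,"dx":0,"dy":0,"dz":-0.5,"jaw":0.75},{"wx":0,"wy":0,"wz":0,"dx":0,"dy":0,"dz":-0.5,"jaw":0.65},{"wx":0,"wy":0,"wz":0,"dx":0,"dy":0,"dz":-0.5,"jaw":0.5},{"wx":0,"wy":0,"wz":0,"dx":0,"dy":0,"dz":-0.5,"jaw":0.5},{"wx":0,"wy":0,"wz":0,"dx":0,"dy":0,"dz":-0.5,"jaw":0.5},{"wx":0,"wy":0,"wz":0,"dx":0,"dy":0,"dz":-0.5,"jaw":0.5}]' 40
python3 - <<'E'
from dial import *
o=bot.get_obs();print(o["ee_pos"],o["opening"]*88,np.degrees(R.from_rotvec(o["tcp_rot"]).as_euler("ZYX")),o["force"],o["ft_torque"])
E
```

```text
time_s: 6.55
ee_pos: [0.5116, 0.0162, 0.1095]
tcp_rot: [-2.818, -1.389, -0.001]
force: [0.9, 1.3, 2.5]
opening: 0.629
[0.5115583  0.01617831 0.10947629] 55.3806428751078 [ 5.24829000e+01 -2.47115321e-02  1.79994268e+02] [0.8821504  1.30407337 2.47566505] [ 0.14154834  0.0636726  -0.03458755]
```

The ring is gripped at 55.4 mm. At least 0.25 rad runs free, so I'll turn 12° first and then take guarded small steps.

```bash
cat > chk.py <<'E'
# prints torque and yaw; nonzero exit when |tz| shows the ring bearing
from h import *
o=bot.get_obs();tz=o["ft_torque"][2]
print("t%.2f yaw %.2f tz %.3f F %s open %.1f q6 %.2f xy %s"%(o["time_s"],np.degrees(R.from_rotvec(o["tcp_rot"]).as_euler("ZYX"))[0],tz,o["force"].round(1),o["opening"]*88,o["q"][5],o["ee_pos"].round(4)))
import sys;sys.exit(abs(tz)>.13)
E
python3 -m jog '[{"wx":0,"wy":0,"wz":0.6,"dx":0,"dy":0,"dz":0,"jaw":0.5},{"wx":0,"wy":0,"wz":1.2,"dx":0,"dy":0,"dz":0,"jaw":0.5},{"wx":0,"wy":0,"wz":1.8,"dx":0,"dy":0,"dz":0,"jaw":0.5},{"wx":0,"wy":0,"wz":2.4,"dx":0,"dy":0,"dz":0,"jaw":0.5},{"wx":0,"wy":0,"wz":2.4,"dx":0,"dy":0,"dz":0,"jaw":0.5},{"wx":0,"wy":0,"wz":2.4,"dx":0,"dy":0,"dz":0,"jaw":0.5}]' >/dev/null; python3 chk.py; python3 -m jog '[{"wx":0,"wy":0,"wz":0.25,"dx":0,"dy":0,"dz":0,"jaw":0.5},{"wx":0,"wy":0,"wz":0.5,"dx":0,"dy":0,"dz":0,"jaw":0.5},{"wx":0,"wy":0,"wz":0.5,"dx":0,"dy":0,"dz":0,"jaw":0.5},{"wx":0,"wy":0,"wz":0.5,"dx":0,"dy":0,"dz":0,"jaw":0.5}]' >/dev/null; python3 chk.py
```

```text
t7.05 yaw 40.57 tz -0.077 F [-0.  -0.   4.4] open 55.5 q6 0.76 xy [0.5117 0.016  0.1095]
t7.38 yaw 37.95 tz -0.025 F [-1.9  0.6  5.8] open 55.4 q6 0.80 xy [0.5117 0.016  0.1095]False
False
```

```bash
python3 -m jog '[{"wx":0,"wy":0,"wz":0.25,"dx":0,"dy":0,"dz":0,"jaw":0.5},{"wx":0,"wy":0,"wz":0.5,"dx":0,"dy":0,"dz":0,"jaw":0.5},{"wx":0,"wy":0,"wz":0.5,"dx":0,"dy":0,"dz":0,"jaw":0.5}]' >/dev/null; python3 chk.py && python3 -m jog '[{"wx":0,"wy":0,"wz":0.25,"dx":0,"dy":0,"dz":0,"jaw":0.5},{"wx":0,"wy":0,"wz":0.5,"dx":0,"dy":0,"dz":0,"jaw":0.5},{"wx":0,"wy":0,"wz":0.5,"dx":0,"dy":0,"dz":0,"jaw":0.5}]' >/dev/null; python3 chk.py && python3 -m jog '[{"wx":0,"wy":0,"wz":0.25,"dx":0,"dy":0,"dz":0,"jaw":0.5},{"wx":0,"wy":0,"wz":0.5,"dx":0,"dy":0,"dz":0,"jaw":0.5},{"wx":0,"wy":0,"wz":0.5,"dx":0,"dy":0,"dz":0,"jaw":0.5}]' >/dev/null; python3 chk.py  && python3 -m jog '[{"wx":0,"wy":0,"wz":0.25,"dx":0,"dy":0,"dz":0,"jaw":0.5},{"wx":0,"wy":0,"wz":0.5,"dx":0,"dy":0,"dz":0,"jaw":0.5},{"wx":0,"wy":0,"wz":0.5,"dx":0,"dy":0,"dz":0,"jaw":0.5}]' >/dev/null; python3 chk.py
```

```text
t7.63 yaw 35.39 tz -0.077 F [-0.5  0.3  5. ] open 55.6 q6 0.85 xy [0.5117 0.016  0.1095]
t7.63 yaw 35.39 tz -0.077 F [-0.5  0.3  5. ] open 55.6 q6 0.85 xy [0.5117 0.016  0.1095]
t7.63 yaw 35.39 tz -0.077 F [-0.5  0.3  5. ] open 55.6 q6 0.85 xy [0.5117 0.016  0.1095]
t7.63 yaw 35.39 tz -0.077 F [-0.5  0.3  5. ] open 55.6 q6 0.85 xy [0.5117 0.016  0.1095]False
False
False
False
```

`sys.exit` treated numpy's False as an error, so the chain stopped early. I'll fix that and use && throughout.

```bash
sed -i 's/sys.exit(abs(tz)>.13)/sys.exit(int(abs(tz)>.13))/' chk.py
python3 -m jog '[{"wx":0,"wy":0,"wz":0.25,"dx":0,"dy":0,"dz":0,"jaw":0.5},{"wx":0,"wy":0,"wz":0.5,"dx":0,"dy":0,"dz":0,"jaw":0.5},{"wx":0,"wy":0,"wz":0.5,"dx":0,"dy":0,"dz":0,"jaw":0.5}]' >/dev/null && python3 chk.py && python3 -m jog '[{"wx":0,"wy":0,"wz":0.25,"dx":0,"dy":0,"dz":0,"jaw":0.5},{"wx":0,"wy":0,"wz":0.5,"dx":0,"dy":0,"dz":0,"jaw":0.5},{"wx":0,"wy":0,"wz":0.5,"dx":0,"dy":0,"dz":0,"jaw":0.5}]' >/dev/null && python3 chk.py && python3 -m jog '[{"wx":0,"wy":0,"wz":0.25,"dx":0,"dy":0,"dz":0,"jaw":0.5},{"wx":0,"wy":0,"wz":0.5,"dx":0,"dy":0,"dz":0,"jaw":0.5},{"wx":0,"wy":0,"wz":0.5,"dx":0,"dy":0,"dz":0,"jaw":0.5}]' >/dev/null && python3 chk.py  && python3 -m jog '[{"wx":0,"wy":0,"wz":0.25,"dx":0,"dy":0,"dz":0,"jaw":0.5},{"wx":0,"wy":0,"wz":0.5,"dx":0,"dy":0,"dz":0,"jaw":0.5},{"wx":0,"wy":0,"wz":0.5,"dx":0,"dy":0,"dz":0,"jaw":0.5}]' >/dev/null && python3 chk.py
```

```text
t7.88 yaw 32.89 tz -0.015 F [-1.8 -0.2  6.7] open 55.4 q6 0.89 xy [0.5117 0.016  0.1094]
t8.13 yaw 30.39 tz -0.029 F [-1.1  0.7  5. ] open 55.4 q6 0.94 xy [0.5118 0.0159 0.1095]
t8.38 yaw 27.89 tz -0.027 F [-1.5  0.1  4.9] open 55.3 q6 0.98 xy [0.5118 0.0159 0.1095]
t8.63 yaw 25.39 tz -0.094 F [-0.7  0.5  5.1] open 55.6 q6 1.02 xy [0.5118 0.0159 0.1095]
```

```bash

python3 -m jog '[{"wx":0,"wy":0,"wz":0.25,"dx":0,"dy":0,"dz":0,"jaw":0.5},{"wx":0,"wy":0,"wz":0.5,"dx":0,"dy":0,"dz":0,"jaw":0.5},{"wx":0,"wy":0,"wz":0.5,"dx":0,"dy":0,"dz":0,"jaw":0.5}]' >/dev/null && python3 chk.py && python3 -m jog '[{"wx":0,"wy":0,"wz":0.25,"dx":0,"dy":0,"dz":0,"jaw":0.5},{"wx":0,"wy":0,"wz":0.5,"dx":0,"dy":0,"dz":0,"jaw":0.5},{"wx":0,"wy":0,"wz":0.5,"dx":0,"dy":0,"dz":0,"jaw":0.5}]' >/dev/null && python3 chk.py && python3 -m jog '[{"wx":0,"wy":0,"wz":0.25,"dx":0,"dy":0,"dz":0,"jaw":0.5},{"wx":0,"wy":0,"wz":0.5,"dx":0,"dy":0,"dz":0,"jaw":0.5},{"wx":0,"wy":0,"wz":0.5,"dx":0,"dy":0,"dz":0,"jaw":0.5}]' >/dev/null && python3 chk.py  && python3 -m jog '[{"wx":0,"wy":0,"wz":0.25,"dx":0,"dy":0,"dz":0,"jaw":0.5},{"wx":0,"wy":0,"wz":0.5,"dx":0,"dy":0,"dz":0,"jaw":0.5},{"wx":0,"wy":0,"wz":0.5,"dx":0,"dy":0,"dz":0,"jaw":0.5}]' >/dev/null && python3 chk.py
```

```text
t8.88 yaw 22.89 tz -0.071 F [-0.3 -0.6  4.4] open 55.5 q6 1.07 xy [0.5118 0.0159 0.1094]
t9.13 yaw 20.40 tz -0.016 F [-0.9 -0.8  5.4] open 55.1 q6 1.11 xy [0.5118 0.0158 0.1094]
t9.38 yaw 17.90 tz -0.076 F [-0.5 -0.1  5.1] open 55.2 q6 1.15 xy [0.5118 0.0158 0.1094]
t9.63 yaw 15.40 tz -0.053 F [-1.3 -0.7  6. ] open 55.4 q6 1.20 xy [0.5118 0.0157 0.1095]
```

```bash

python3 -m jog '[{"wx":0,"wy":0,"wz":0.25,"dx":0,"dy":0,"dz":0,"jaw":0.5},{"wx":0,"wy":0,"wz":0.5,"dx":0,"dy":0,"dz":0,"jaw":0.5},{"wx":0,"wy":0,"wz":0.5,"dx":0,"dy":0,"dz":0,"jaw":0.5}]' >/dev/null && python3 chk.py && python3 -m jog '[{"wx":0,"wy":0,"wz":0.25,"dx":0,"dy":0,"dz":0,"jaw":0.5},{"wx":0,"wy":0,"wz":0.5,"dx":0,"dy":0,"dz":0,"jaw":0.5},{"wx":0,"wy":0,"wz":0.5,"dx":0,"dy":0,"dz":0,"jaw":0.5}]' >/dev/null && python3 chk.py && python3 -m jog '[{"wx":0,"wy":0,"wz":0.25,"dx":0,"dy":0,"dz":0,"jaw":0.5},{"wx":0,"wy":0,"wz":0.5,"dx":0,"dy":0,"dz":0,"jaw":0.5},{"wx":0,"wy":0,"wz":0.5,"dx":0,"dy":0,"dz":0,"jaw":0.5}]' >/dev/null && python3 chk.py  && python3 -m jog '[{"wx":0,"wy":0,"wz":0.25,"dx":0,"dy":0,"dz":0,"jaw":0.5},{"wx":0,"wy":0,"wz":0.5,"dx":0,"dy":0,"dz":0,"jaw":0.5},{"wx":0,"wy":0,"wz":0.5,"dx":0,"dy":0,"dz":0,"jaw":0.5}]' >/dev/null && python3 chk.py; python3 -c "
from h import *
p,d=bot.capture('wrist');cv2.imwrite('pics/w7.png',p[:,:,::-1])"
```

```text
t9.88 yaw 12.90 tz -0.075 F [-0.4 -0.6  4.6] open 55.4 q6 1.24 xy [0.5119 0.0157 0.1095]
t10.13 yaw 10.40 tz -0.015 F [-1.5 -0.5  5.3] open 55.5 q6 1.29 xy [0.5118 0.0157 0.1095]
t10.38 yaw 7.90 tz -0.029 F [-0.1 -1.9  5.6] open 55.5 q6 1.33 xy [0.5119 0.0157 0.1095]
t10.63 yaw 5.40 tz -0.070 F [-0.2 -1.1  5.3] open 55.9 q6 1.37 xy [0.5119 0.0156 0.1095]
```

View pics/w7.png

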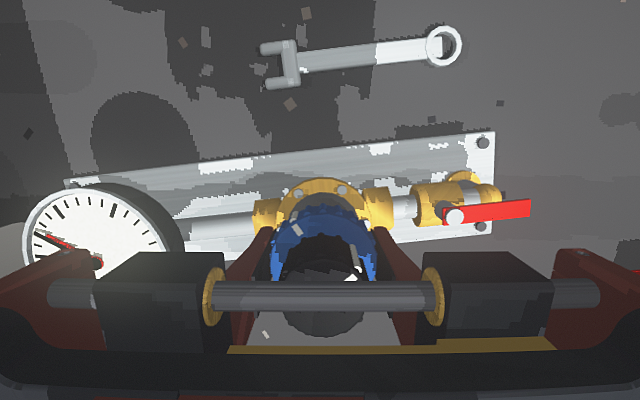

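The ring's rib at (296,230) moves with the gripper, so the ring is turning without slip. The lever still lies along the pipe and the needle is still on the red hand. I'll continue.

```bash

python3 -m jog '[{"wx":0,"wy":0,"wz":0.25,"dx":0,"dy":0,"dz":0,"jaw":0.5},{"wx":0,"wy":0,"wz":0.5,"dx":0,"dy":0,"dz":0,"jaw":0.5},{"wx":0,"wy":0,"wz":0.5,"dx":0,"dy":0,"dz":0,"jaw":0.5}]' >/dev/null && python3 chk.py && python3 -m jog '[{"wx":0,"wy":0,"wz":0.25,"dx":0,"dy":0,"dz":0,"jaw":0.5},{"wx":0,"wy":0,"wz":0.5,"dx":0,"dy":0,"dz":0,"jaw":0.5},{"wx":0,"wy":0,"wz":0.5,"dx":0,"dy":0,"dz":0,"jaw":0.5}]' >/dev/null && python3 chk.py && python3 -m jog '[{"wx":0,"wy":0,"wz":0.25,"dx":0,"dy":0,"dz":0,"jaw":0.5},{"wx":0,"wy":0,"wz":0.5,"dx":0,"dy":0,"dz":0,"jaw":0.5},{"wx":0,"wy":0,"wz":0.5,"dx":0,"dy":0,"dz":0,"jaw":0.5}]' >/dev/null && python3 chk.py  && python3 -m jog '[{"wx":0,"wy":0,"wz":0.25,"dx":0,"dy":0,"dz":0,"jaw":0.5},{"wx":0,"wy":0,"wz":0.5,"dx":0,"dy":0,"dz":0,"jaw":0.5},{"wx":0,"wy":0,"wz":0.5,"dx":0,"dy":0,"dz":0,"jaw":0.5}]' >/dev/null && python3 chk.py
```

```text
t10.93 yaw 2.90 tz -0.014 F [-0.  -1.1  5.9] open 55.3 q6 1.42 xy [0.5118 0.0156 0.1094]
t11.18 yaw 0.40 tz -0.021 F [-0.2 -1.3  5. ] open 55.1 q6 1.46 xy [0.5119 0.0155 0.1095]
t11.43 yaw -2.09 tz -0.056 F [-0.7 -0.6  5.7] open 55.0 q6 1.50 xy [0.5118 0.0155 0.1095]
t11.68 yaw -4.60 tz -0.038 F [ 0.1 -2.4  4.3] open 55.5 q6 1.55 xy [0.5118 0.0155 0.1095]
```

```bash

python3 -m jog '[{"wx":0,"wy":0,"wz":0.25,"dx":0,"dy":0,"dz":0,"jaw":0.5},{"wx":0,"wy":0,"wz":0.5,"dx":0,"dy":0,"dz":0,"jaw":0.5},{"wx":0,"wy":0,"wz":0.5,"dx":0,"dy":0,"dz":0,"jaw":0.5}]' >/dev/null && python3 chk.py && python3 -m jog '[{"wx":0,"wy":0,"wz":0.25,"dx":0,"dy":0,"dz":0,"jaw":0.5},{"wx":0,"wy":0,"wz":0.5,"dx":0,"dy":0,"dz":0,"jaw":0.5},{"wx":0,"wy":0,"wz":0.5,"dx":0,"dy":0,"dz":0,"jaw":0.5}]' >/dev/null && python3 chk.py && python3 -m jog '[{"wx":0,"wy":0,"wz":0.25,"dx":0,"dy":0,"dz":0,"jaw":0.5},{"wx":0,"wy":0,"wz":0.5,"dx":0,"dy":0,"dz":0,"jaw":0.5},{"wx":0,"wy":0,"wz":0.5,"dx":0,"dy":0,"dz":0,"jaw":0.5}]' >/dev/null && python3 chk.py  && python3 -m jog '[{"wx":0,"wy":0,"wz":0.25,"dx":0,"dy":0,"dz":0,"jaw":0.5},{"wx":0,"wy":0,"wz":0.5,"dx":0,"dy":0,"dz":0,"jaw":0.5},{"wx":0,"wy":0,"wz":0.5,"dx":0,"dy":0,"dz":0,"jaw":0.5}]' >/dev/null && python3 chk.py
```

```text
t11.93 yaw -7.10 tz -0.025 F [-0.3 -2.6  5.6] open 55.8 q6 1.59 xy [0.5118 0.0154 0.1094]
t12.18 yaw -9.56 tz 0.175 F [-1.3 -1.6  5.9] open 55.6 q6 1.63 xy [0.5118 0.0154 0.1095]
```

The ring bears between yaw −7.1° and −9.6°, with the torque at +0.175. From here I'll go in 0.5° steps and track torque against angle.

```bash

python3 -m jog '[{"wx":0,"wy":0,"wz":0,"dx":0,"dy":0,"dz":0,"jaw":0.5}]' >/dev/null; python3 chk.py; python3 -m jog '[{"wx":0,"wy":0,"wz":0,"dx":0,"dy":0,"dz":0,"jaw":0.5}]' >/dev/null; python3 chk.py;  python3 -m jog '[{"wx":0,"wy":0,"wz":0.1,"dx":0,"dy":0,"dz":0,"jaw":0.5}]' >/dev/null; python3 chk.py; python3 -m jog '[{"wx":0,"wy":0,"wz":0,"dx":0,"dy":0,"dz":0,"jaw":0.5}]' >/dev/null; python3 chk.py; python3 -m jog '[{"wx":0,"wy":0,"wz":0,"dx":0,"dy":0,"dz":0,"jaw":0.5}]' >/dev/null; python3 chk.py
```

```text
t12.27 yaw -9.50 tz 0.169 F [-0.9 -1.8  5.2] open 55.5 q6 1.63 xy [0.5119 0.0154 0.1095]
t12.35 yaw -9.50 tz 0.166 F [-1.4 -1.3  5.4] open 55.2 q6 1.63 xy [0.5119 0.0154 0.1095]
t12.43 yaw -9.98 tz 0.389 F [-0.9 -1.6  4.6] open 55.6 q6 1.64 xy [0.5118 0.0154 0.1095]
t12.52 yaw -10.01 tz 0.271 F [ 0.1 -1.6  5.1] open 55.5 q6 1.64 xy [0.5119 0.0154 0.1095]
t12.60 yaw -9.99 tz 0.266 F [-0.6 -1.6  5. ] open 55.4 q6 1.64 xy [0.5118 0.0154 0.1094]
```

```bash

python3 -m jog '[{"wx":0,"wy":0,"wz":0.1,"dx":0,"dy":0,"dz":0,"jaw":0.5}]' >/dev/null; python3 chk.py; python3 -m jog '[{"wx":0,"wy":0,"wz":0,"dx":0,"dy":0,"dz":0,"jaw":0.5}]' >/dev/null; python3 chk.py;  python3 -m jog '[{"wx":0,"wy":0,"wz":0,"dx":0,"dy":0,"dz":0,"jaw":0.5}]' >/dev/null; python3 chk.py
```

```text
t12.68 yaw -10.47 tz 0.436 F [-1.3 -1.   4.9] open 55.2 q6 1.65 xy [0.5118 0.0154 0.1095]
t12.77 yaw -10.49 tz 0.344 F [-0.8 -2.1  4.8] open 55.2 q6 1.65 xy [0.5118 0.0154 0.1095]
t12.85 yaw -10.48 tz 0.323 F [-0.6 -0.7  5.7] open 55.5 q6 1.65 xy [0.5118 0.0154 0.1095]
```

```bash

python3 -m jog '[{"wx":0,"wy":0,"wz":0.07,"dx":0,"dy":0,"dz":0,"jaw":0.5}]' >/dev/null; python3 chk.py; python3 -m jog '[{"wx":0,"wy":0,"wz":0,"dx":0,"dy":0,"dz":0,"jaw":0.5}]' >/dev/null; python3 chk.py;  python3 -m jog '[{"wx":0,"wy":0,"wz":0,"dx":0,"dy":0,"dz":0,"jaw":0.5}]' >/dev/null; python3 chk.py
```

```text
t12.93 yaw -10.81 tz 0.481 F [-0.1 -1.4  4.7] open 55.2 q6 1.66 xy [0.5119 0.0154 0.1095]
t13.02 yaw -10.83 tz 0.367 F [-0.2 -1.8  5.7] open 55.2 q6 1.66 xy [0.5118 0.0154 0.1095]
t13.10 yaw -10.82 tz 0.423 F [-1.2 -1.   5.2] open 55.0 q6 1.66 xy [0.5118 0.0154 0.1095]
```

The moving torque is about 0.48–0.52 and the held torque about 0.40 without friction. That puts the twist at about 0.04 rad, or roughly 0.53 N·m with friction. I'll let go and rise.

```bash

python3 -m jog '[{"wx":0,"wy":0,"wz":0,"dx":0,"dy":0,"dz":0,"jaw":0.75},{"wx":0,"wy":0,"wz":0,"dx":0,"dy":0,"dz":0,"jaw":0.9},{"wx":0,"wy":0,"wz":0,"dx":0,"dy":0,"dz":0,"jaw":0.9},{"wx":0,"wy":0,"wz":0,"dx":0,"dy":0,"dz":0,"jaw":0.9},{"wx":0,"wy":0,"wz":0,"dx":0,"dy":0,"dz":0,"jaw":0.9}]'; python3 chk.py;
python3 -m jog '[{"wx":0,"wy":0,"wz":0,"dx":0,"dy":0,"dz":-4,"jaw":0.9},{"wx":0,"wy":0,"wz":0,"dx":0,"dy":0,"dz":-14,"jaw":0.9},{"wx":0,"wy":0,"wz":0,"dx":0,"dy":0,"dz":-30,"jaw":0.9},{"wx":0,"wy":0,"wz":0,"dx":0,"dy":0,"dz":-50,"jaw":0.9},{"wx":0,"wy":0,"wz":0,"dx":0,"dy":0,"dz":-72,"jaw":0.9},{"wx":0,"wy":0,"wz":0,"dx":0,"dy":0,"dz":-94,"jaw":0.9},{"wx":0,"wy":0,"wz":0,"dx":0,"dy":0,"dz":-110,"jaw":0.9},{"wx":0,"wy":0,"wz":0,"dx":0,"dy":0,"dz":-120,"jaw":0.9},{"wx":0,"wy":0,"wz":0,"dx":0,"dy":0,"dz":-120,"jaw":0.9},{"wx":0,"wy":0,"wz":0,"dx":0,"dy":0,"dz":-120,"jaw":0.9},{"wx":0,"wy":0,"wz":0,"dx":0,"dy":0,"dz":-120,"jaw":0.9}]'; python3 chk.py
python3 - <<'E'
from dial import *
i=bot.camera_info("wrist");p,d=bot.capture("wrist")
cv2.imwrite("pics/w8.png",p[:,:,::-1]);dial(p,i,(.4825,.163),out="dial8.png")
E
```

```text
time_s: 13.52
ee_pos: [0.5113, 0.0161, 0.109]
tcp_rot: [-3.127, 0.298, 0.001]
force: [0.8, -0.5, -0.1]
opening: 0.897
t13.52 yaw -10.87 tz 0.026 F [ 0.8 -0.5 -0.1] open 79.0 q6 1.66 xy [0.5113 0.0161 0.109 ]
time_s: 14.43
ee_pos: [0.5107, 0.0161, 0.2284]
tcp_rot: [-3.127, 0.297, 0.002]
force: [0.0, -0.4, -1.0]
opening: 0.901
t14.43 yaw -10.86 tz -0.002 F [ 0.  -0.4 -1. ] open 79.3 q6 1.66 xy [0.5107 0.0161 0.2284]
```

View pics/w8.png

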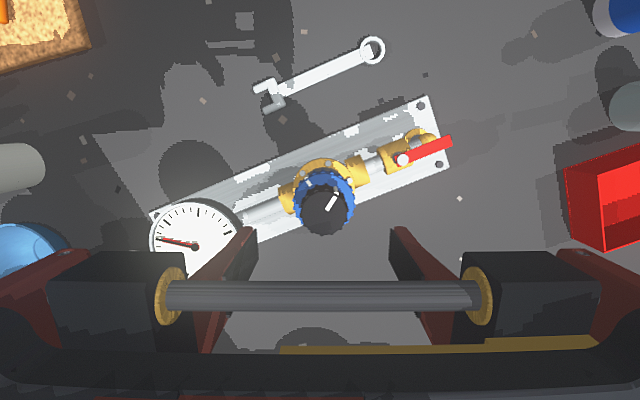

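View pics/dial8.png

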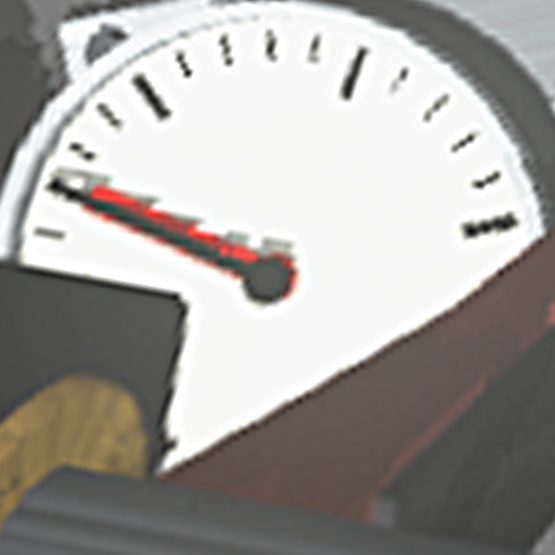

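The needle still lies on the red hand after the lock ring. For a parallax-free check I'll put the wrist camera straight above the gauge, staying well clear of it.

```bash

python3 -m jog '[{"wx":0,"wy":0,"wz":0,"dx":-6,"dy":-7,"dz":0,"jaw":0.9},{"wx":0,"wy":0,"wz":0,"dx":-18,"dy":-20,"dz":0,"jaw":0.9},{"wx":0,"wy":0,"wz":0,"dx":-34,"dy":-38,"dz":0,"jaw":0.9},{"wx":0,"wy":0,"wz":0,"dx":-52,"dy":-58,"dz":5,"jaw":0.9},{"wx":0,"wy":0,"wz":0,"dx":-70,"dy":-78,"dz":10,"jaw":0.9},{"wx":0,"wy":0,"wz":0,"dx":-88,"dy":-98,"dz":15,"jaw":0.9},{"wx":0,"wy":0,"wz":0,"dx":-104,"dy":-116,"dz":20,"jaw":0.9},{"wx":0,"wy":0,"wz":0,"dx":-116,"dy":-130,"dz":23,"jaw":0.9},{"wx":0,"wy":0,"wz":0,"dx":-123,"dy":-139,"dz":25,"jaw":0.9},{"wx":0,"wy":0,"wz":0,"dx":-123,"dy":-139,"dz":25,"jaw":0.9},{"wx":0,"wy":0,"wz":0,"dx":-123,"dy":-139,"dz":25,"jaw":0.9},{"wx":0,"wy":0,"wz":0,"dx":-123,"dy":-139,"dz":25,"jaw":0.9}]'
python3 - <<'E'
from dial import *
i=bot.camera_info("wrist");p,d=bot.capture("wrist")
cv2.imwrite("pics/w9.png",p[:,:,::-1]);dial(p,i,(.4825,.163),out="dial9.png")
dial(p,i,(.4875,.178),s=.00008,half=.028,out="dial9z.png")
p,d=bot.capture("top");cv2.imwrite("pics/top9.png",p[:,:,::-1])
E
```

```text
time_s: 15.48
ee_pos: [0.4175, 0.1753, 0.2042]
tcp_rot: [3.127, -0.297, 0.001]
force: [0.1, 0.0, 0.3]
opening: 0.897
```

View pics/w9.png

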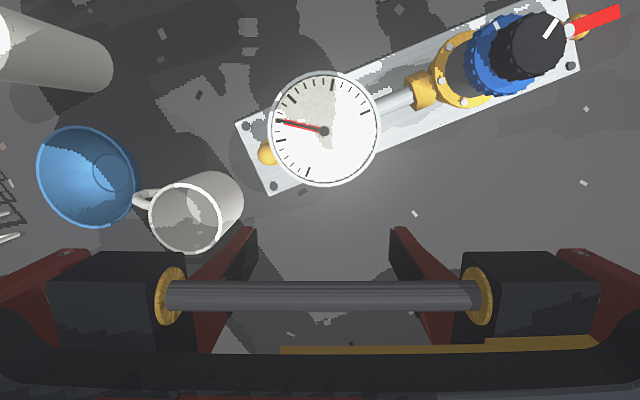

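View pics/dial9z.png

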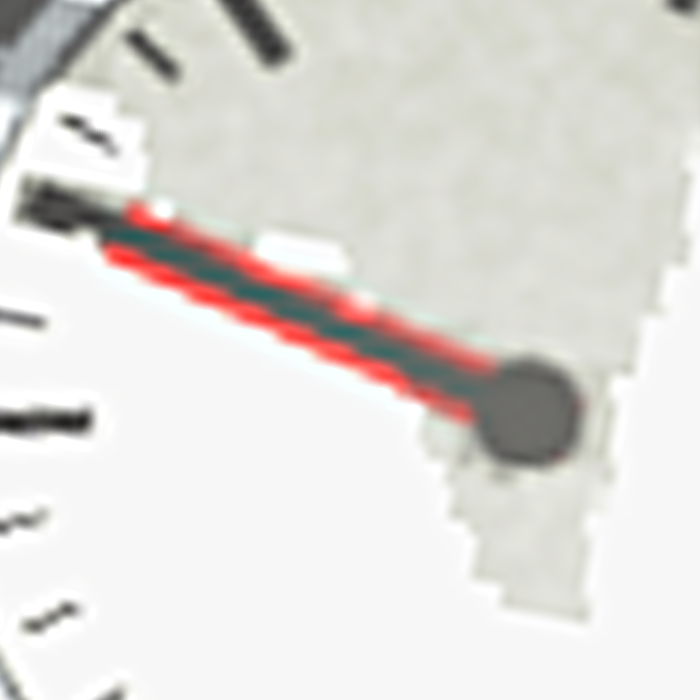

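View pics/top9.png

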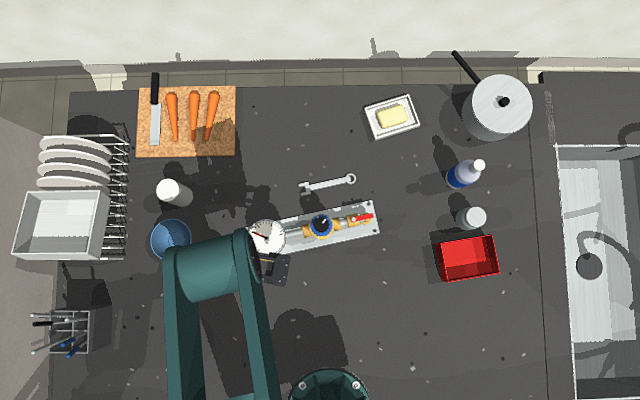

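Seen from straight above, the needle runs down the middle of the red hand with red showing evenly on both sides, from (110,230) to (525,412) in the enlarged dial. The mug, bowl, spanner, tub, jar and bottle are where they were, the lever lies along the pipe, and the gripper is open and clear.

```bash
python3 -c "
from station import bot
o=bot.get_obs();print(o['time_s'],o['force'],o['ee_pos'])
print(bot.hand_in())"
```

```text
15.5833 [-0.14422499  0.12561633  0.48978465] [0.4176561  0.1750399  0.20432828]
the job is handed in; nothing more can be done
None
```

The pressure is set, the lock ring is hand-tight, and the job was handed in at 15.6 s of the 72 s allowed.

- **Setting:** I turned the knob about 40° clockwise in two steps. Seen from straight above after the ring was tightened, the black needle lies along the middle of the red hand, and it did not move when I turned the ring. An earlier oblique view put it about 0.5° past the red hand.
- **Lock ring:** It ran free for about 61°, then bore on its washer. I tightened it by about 0.04 rad of twist, judged from torque alone. The sensor read about 0.48 N m while turning, which I put at 0.52 to 0.55 N m after allowing for its offset. Held still, it read about 0.40 N m.
- **Everything else:** The last pictures show the isolating valve lever still along the pipe and the spanner, mug, bowl, tub, jar, bottle and cartridge where they were. The gauge was never touched, and the gripper was open and clear of everything, with no force on the tool.

Two small slips changed nothing in the result. My first move was refused because its rows left out some values, and one of my checking commands stopped early, so I fixed it and carried on.

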